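# Hang the hook-on hardware cup inside the parts tote

## Robot

A 6-joint arm with a two-finger parallel gripper is mounted at the origin on the work surface. World frame = base frame: x ahead of the robot, y to its left, z up, the work surface at z = 0. Lengths are in mm, angles in degrees, forces in N, time in s.
With the tool pointing down it reaches from about 350 to 1000 mm from the base axis. Payload 7.1 kg.
Tool frame: the origin (TCP) lies where the fingers leave the gripper's body, on its centre line; the fingertips stand 73 mm ahead of it and the grasp point (between the pads) lies 54 mm ahead of it; z points along the fingers, x is the direction in which the jaws open and shut, and the axes are right-handed (so a half turn about z gives the same grasp; the last joint's range is limited). The gripper opens to 85 mm and grips with 20 to 120 N. Pads are 22 mm wide; open, the fingers measure 114 mm over their backs; the gripper's body (76 mm by 85 mm) begins 54 mm behind the grasp point. The pads swing forward as they close: fully open they stand 13 mm farther back than shut.
Start: joints at [62.051, 24.242, 93.386, -0, 62.372, -1.089], TCP at [282.353, 557.568, 303.919] pointing down, gripper open.
Joint ranges: [-172.04, 172.04], [-51.8, 120.97], [4.93, 147.93], [-75.15, 255.16], [6.16, 154.13], [-145.62, 145.62]. Speed limits (degrees/s): [136.94, 136.94, 172.46, 180, 180, 180].

## Interface

Orientations are given as a 3x3 rotation matrix whose columns are the frame's x, y, z axes.
In Python, from plant import arm gives the robot as it stands.
- The arm moves only by the tool send_rows, never from a script. Its arguments are lists of equal length, an entry for each row: "turn": the turn, a rotation vector about the tool's x, y, z in degrees, a list of three; "delta_pos": the shift along the tool's x, y, z in cm, a list of three; "hand": the closure, from -1 (fully open) to 1 (shut). A call has exactly 10 rows; each row shifts and turns the commanded pose from where the row before left it, along the tool's axes as they then stand; what a row does not reach is not made up. A row lasts 1/12 s, in which the tool goes at most 41.7 mm and 7.16 degrees, less where a joint would pass 70% of its speed; a pose out of reach is approached as far as the arm can. A call is refused whole if a number of a shift passes 4.17 or a number of a turn 7.16, either way. A call with a gripper value outside its range is refused whole. The fingers move at their own pace and stop on an object; the grip force is fixed at half the most. Time passes only in rows, so rows that do not move let the fingers close, or fill a call up. It gives the time, the measured TCP pose, the force and the opening at its end, in the units of the state.
- arm.sense(): the state, without advancing time (a new reading comes with each control period).
- arm.read_camera(name): name is "scene" or "top" or "wrist"; returns (picture, depth): 400x640x3 uint8, blue, green, red; 400x640 float32, mm along the optical axis (not along the pixel's ray), 0 where there is no reading.
- arm.camera_info(name): a dict with "fx", "fy", "cx", "cy" (pixels), "dist" ([k1, k2, p1, p2, k3] as OpenCV has them; the pictures are not rectified), "rvec" (rotation vector, rad) and "tvec" (3), from world to camera coordinates, as OpenCV has them. Camera axes: x right, y down, z forward; pixel columns grow to the right and rows downward; lengths in mm; the calibration is good to about 2 mm. A picture is of the moment at which its call begins: read the wrist's pose just before it. camera_info takes no time and is no camera call; for the wrist camera it gives the pose at the moment of the call.
- arm.hand_in(): hands the job in, once; it reports no verdict.
The state is a dict: "time_s": time; "joints": joint angles; "dq": joint speeds; "joint_torque": joint torques, N m; "tcp_pos": TCP position; "eef_rot": TCP orientation; "ft_force": force on the tool from outside, world axes, zero at the start; "ft_torque": the same for the moment, N m; "opening": opening from 0.0 (shut) to 1.0 (fully open).
Only numpy, scipy, OpenCV 4.12 (cv2) and the standard library are available. Lean on these libraries where they do the work, as an engineer would, in place of code of your own. Each camera call takes 0.05 s, during which the arm holds its last target. There are 200 camera calls.

## Task

Pick up the small hook-on hardware cup and hang it inside the parts tote: its bent lip goes over the rim at the spring roller, roughly centred on the roller, with the cup on the inner side. The roller grips the lip, so work the cup down, gently and without ramming, until it is fully home on the rim, sitting straight and level, then let go. Do not disturb the jar, the bracket or the screwdriver.

Things in the scene. Friction and masses are not known exactly. Their poses are not given: they have to be found in the camera images.
- cup_tab (a point): (All sizes in mm.) Centre of the upright grip tab atop the loose white plastic hardware cup (80 to 160 g). Tab: 10 thick (x), 36 wide (y), 40 tall; it stands on a bridge 6 thick, 44 wide. This point is 26 above the bridge's underside, 86 above the cup's underside. Axes: z up, +x from the bowl towards the lip, y along the bridge. The cup starts upright on the table.
- cup_seat (a point): Middle of the bridge's underside, top of the slot between the cup's back wall and its lip; 26 below cup_tab, same axes. The slot is 8 wide: back wall's outer face at x = -4 (60 wide, reaching 60 down), lip's inner face at x = +4.
- cup_lip (a point): Middle of the bent lip's lowest edge, about 38 below cup_seat and 11 from it in +x; same axes. The lip is 3 thick, 44 wide, straight for 26 below the bridge's underside, then flares outward by 25 degrees.
- cup_bowl (a point): Middle of the cup's open bowl, half-way up: from cup_seat 28 in -x and 30 down; same axes. The bowl is 48 (x) by 60 (y) by 60 tall outside, walls 3.
- cup: The hardware cup as a whole; origin in the middle of the bowl's underside, 28 in -x from the tab's centre and 86 below it; same axes.
- rim (a point): Middle of the top edge (mid-thickness) of the tote wall with the spring roller, a long wall on the side away from the robot. Wall 4 thick. Axes: z up, +x out of the tote, y along the wall. The cup is home when cup_seat is down at the height of this point (110 above the table), its back wall resting against the wall's inner face.
- roller_mid (a point): Middle of a sprung steel roller on the outer face of that wall: a level cylinder, 7 diameter, 20 long (y), its axis 18 below the rim. It stands 7 proud and yields 3 towards the wall as the lip passes, pressing the cup's back wall onto the wall's inner face with about 13 N. Over the last 15 of travel the cup needs a downward push of 8 to 18 N, depending on friction: its weight does not take it home.
- tote: Open grey plastic parts tote, 160 (x) by 240 (y) by 110 tall, walls and floor 4, empty, fixed to the table; plain but for the roller. Origin in the middle of its underside; axes as rim. Once home, pressing the cup onto it with more than about 25 N is too hard.
- jar: Clear jar with white lid, 52 diameter, 70 tall; bystander; origin in the middle of its underside.
- bracket: Black plastic angle bracket 70 x 50 x 68 tall; bystander; origin under the middle of its foot.
- screwdriver: Screwdriver lying on the table; bystander.
Mind the look-alikes: they are no part of the job. What is shaped like the cup but purple is not meant.

How it is judged:
By the outcome, as a careful person would: the job done as asked, in the order asked, and still so for the second after the job is handed in, with the robot touching nothing.
It also fails if it takes over 58 s, if anything falls off the work surface, if the arm or the gripper's body presses on something with over 40 N, if the wrist force passes 120 N, or if a joint passes its speed limit or range.

## Working session

There is one attempt and no reset: what is moved stays moved. The work goes in short steps, Python scripts to look and compute and a tool call to move; the robot and the scene stay as the last step left them, time stands still between calls to the robot, and variables do not carry over. Pictures are saved under pics/ and viewed, about 8 in all and at most 12, crops included, and the job is handed in when it is done.

Besides the shell and the picture viewer there is one more tool, called by a JSON object that holds its "fn" and its "kwargs". send_rows: Moves the arm, as the interface text tells. Its arguments: {"type":"object","properties":{"turn":{"type":"array"},"delta_pos":{"type":"array"},"hand":{"type":"array"}},"required":["turn","delta_pos","hand"]}

```bash
mkdir -p pics
cat > h.py <<'E'
import numpy as np, cv2
from plant import arm
def grab(n):
    i=arm.camera_info(n); im,d=arm.read_camera(n); np.savez(f'{n}.npz',im=im,d=d,**{k:np.array(i[k]) for k in ('fx','fy','cx','cy','dist','rvec','tvec')}); return im,d
def load(n): return np.load(f'{n}.npz')
def KR(z):
    K=np.array([[z['fx'],0,z['cx']],[0,z['fy'],z['cy']],[0,0,1.]],float); R=cv2.Rodrigues(z['rvec'].astype(float))[0]; return K,R
def ray(z,u,v):
    K,R=KR(z); p=cv2.undistortPoints(np.array([[[u,v]]],float),K,z['dist'].astype(float))[0,0]
    return R.T@np.r_[p,1], -R.T@z['tvec'].ravel()
def atz(z,u,v,h): 
    r,c=ray(z,u,v); return c+r*(h-c[2])/r[2]
def dep(z,u,v):
    r,c=ray(z,u,v); return c+r*float(z['d'][int(round(v)),int(round(u))])
def cloud(z):
    K,R=KR(z); v,u=np.mgrid[:400,:640]; p=cv2.undistortPoints(np.stack([u,v],-1).reshape(-1,1,2).astype(float),K,z['dist'].astype(float))[:,0]
    q=np.c_[p,np.ones(len(p))]*z['d'].reshape(-1,1); return ((q-z['tvec'].ravel())@R).reshape(400,640,3)
E
python3 - <<'E'
from h import *
a,_=grab('scene'); b,_=grab('top')
cv2.imwrite('pics/s.png',a); cv2.imwrite('pics/t.png',b)
s=arm.sense(); print(s['eef_rot'],s['time_s'],s['opening'],s['ft_force'])
E
```

```text
[[ 4.51790828e-01  8.92123659e-01 -6.51602555e-04]
 [ 8.92122827e-01 -4.51791297e-01 -1.21894347e-03]
 [-1.38183667e-03 -3.06020331e-05 -9.99999045e-01]] 0.1 0.9987714201625735 [-0.64733098 -0.83614999 -0.30744264]
```

View pics/s.png

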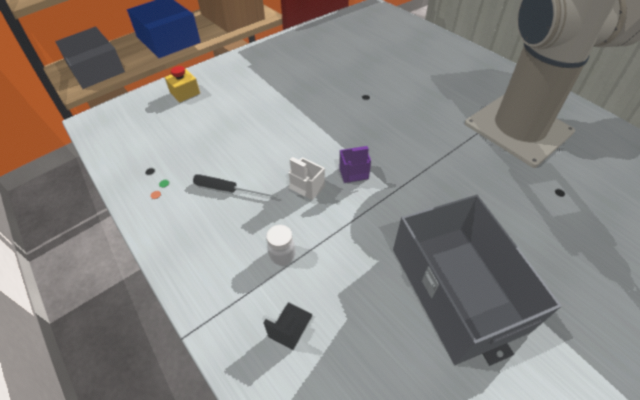

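View pics/t.png

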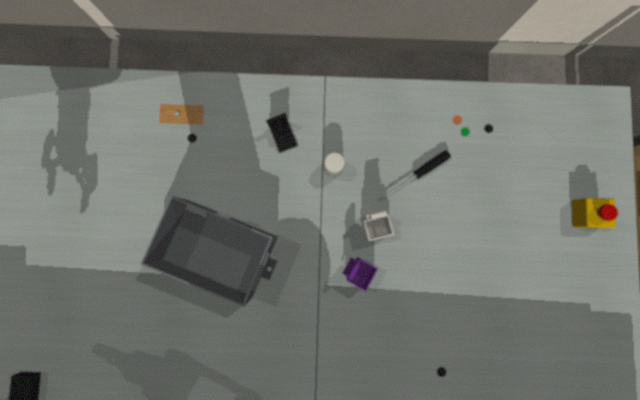

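The scene picture shows the white cup at (307,178), the purple look-alike at (355,163), the tote at (475,280) with its roller at (431,282), the jar at (279,240) and the bracket at (290,326). In the top picture the cup is at (378,226) and the tote at (210,250), with its far wall running from about (177,198) to (277,236).

Run:
```python
from h import *
t=load('top'); s=load('scene')
def crop(z,u,v,w,h,k): return cv2.resize(z['im'][v:v+h,u:u+w],None,fx=k,fy=k,interpolation=cv2.INTER_CUBIC)
A=crop(t,335,190,80,60,5); B=crop(t,135,185,160,120,5)[:, :800]
C=crop(s,270,135,80,60,5)
img=np.zeros((600,800,3),np.uint8); img[:300,:400]=A; img[:300,400:]=C
img[300:,:]=crop(t,135,190,160,60,5)
cv2.imwrite('pics/c1.png',img)
for n,z in (('top',t),('scene',s)):
    P=cloud(z); 
    if n=='top':
        for nm,(u,v) in dict(cup=(378,226),tote=(210,250),c1=(177,198),c2=(277,236),pur=(361,273),jar=(334,163),br=(283,132)).items(): print(nm,atz(z,u,v,60).round(0),P[v,u].round(0))
    else:
        for nm,(u,v) in dict(tab=(297,167),roll=(431,282),c1=(398,218),c2=(459,360)).items(): print(nm,P[v,u].round(0),atz(z,u,v,110).round())
```

```text
cup [ 571. -193.   60.] [ 573. -202.    3.]
tote [505. 191.  60.] [502. 208.   3.]
c1 [622. 274.  60.] [619. 258. 104.]
c2 [541.  40.  60.] [540.  46.   1.]
pur [ 463. -156.   60.] [ 457. -163.    0.]
jar [716. -87.  60.] [714. -86.  69.]
br [786.  36.  60.] [788.  36.  53.]
tab [ 602. -182.   96.] [ 609. -170.  110.]
roll [590. 161.  95.] [599. 164. 110.]
c1 [476.  -2.  -0.] [548.  44. 110.]
c2 [622. 270.  22.] [661. 270. 110.]
```

View pics/c1.png

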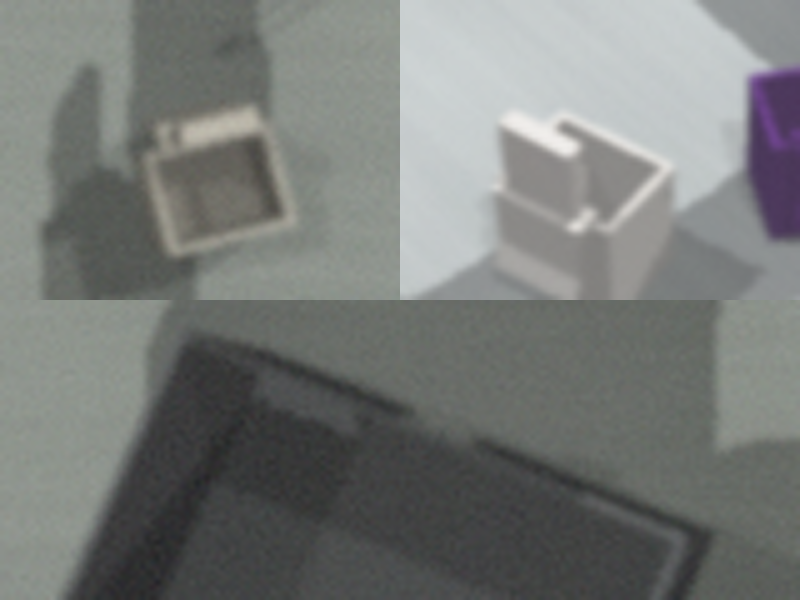

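In the crop the tab's top runs from about (367.5,216) to (386,212) in top-picture pixels, and the roller's notch is near (223,214). Next I'll fit the cup's tab and the rim from depth.

Run:
```python
from h import *
for n in('top','scene'):
    P=cloud(load(n)).reshape(-1,3)
    m=(abs(P[:,0]-590)<60)&(abs(P[:,1]+190)<60)&(P[:,2]>85)&(P[:,2]<125)&(load(n)['d'].ravel()>0)
    q=P[m]; 
    if len(q)>5:
        c=q.mean(0); d=np.linalg.svd(q[:,:2]-c[:2])[2][0]; e=(q[:,:2]-c[:2])@d; print(n,'tab',len(q),c.round(1),d.round(3),np.ptp(e),q[:,2].max())
    m=(abs(P[:,0]-520)<180)&(abs(P[:,1]-170)<180)&(P[:,2]>98)&(P[:,2]<125)
    q=P[m].astype(np.float32); r=cv2.minAreaRect(q[:,:2]); print(n,'tote',len(q),r,np.median(q[:,2]),cv2.boxPoints(r).round())
t=load('top')
for u,v in((172,197),(277,237),(223,214),(214,211),(231,217)): print(u,v,atz(t,u,v,110).round(1))
for u,v in((367.5,216),(386,212.5)): print(u,v,atz(t,u,v,106).round(1))
s=load('scene')
print('s roller',atz(s,431,282,92),[atz(s,270+x/5,135+y/5,106).round(1) for x,y in((100,115),(120,112),(180,145),(165,155))])
i=arm.camera_info('wrist'); R=cv2.Rodrigues(np.array(i['rvec']))[0]; z=arm.sense(); E=z['eef_rot']
print('cam in tool',np.array(E).T@(-R.T@np.array(i['tvec']).ravel()-z['tcp_pos']),np.array(E).T@R.T, i['fx'])
```

```text
top tab 78 [ 594.4 -184.5  104.9] [ 0.271 -0.962] 35.824487712374996 111.01302643528562Traceback (most recent call last):
  File "<stdin>", line 9, in <module>
cv2.error: OpenCV(4.12.0) /io/opencv/modules/imgproc/src/convhull.cpp:143: error: (-215:Assertion failed) total >= 0 && (depth == CV_32F || depth == CV_32S) in function 'convexHull'
```

Run:
```python
from h import *
for n in('top','scene'):
    P=cloud(load(n)).reshape(-1,3)
    m=(abs(P[:,0]-590)<60)&(abs(P[:,1]+190)<60)&(P[:,2]>85)&(P[:,2]<125)&(load(n)['d'].ravel()>0)
    q=P[m]; 
    if len(q)>5:
        c=q.mean(0); d=np.linalg.svd(q[:,:2]-c[:2])[2][0]; e=(q[:,:2]-c[:2])@d; print(n,'tab',len(q),c.round(1),d.round(3),np.ptp(e),q[:,2].max())
    m=(abs(P[:,0]-520)<180)&(abs(P[:,1]-170)<180)&(P[:,2]>98)&(P[:,2]<125)
    q=np.ascontiguousarray(P[m][:,:2],dtype=np.float32); r=cv2.minAreaRect(q); print(n,'tote',len(q),r,cv2.boxPoints(r).round())
t=load('top')
for u,v in((172,197),(277,237),(223,214),(214,211),(231,217)): print(u,v,atz(t,u,v,110).round(1))
for u,v in((367.5,216),(386,212.5)): print(u,v,atz(t,u,v,106).round(1))
s=load('scene')
print('s roller',atz(s,431,282,92),[atz(s,270+x/5,135+y/5,106).round(1) for x,y in((100,115),(120,112),(180,145),(165,155))])
i=arm.camera_info('wrist'); R=cv2.Rodrigues(np.array(i['rvec']))[0]; z=arm.sense(); E=z['eef_rot']
print('cam in tool',np.array(E).T@(-R.T@np.array(i['tvec']).ravel()-z['tcp_pos']),np.array(E).T@R.T, i['fx'])
```

```text
top tab 78 [ 594.4 -184.5  104.9] [ 0.271 -0.962] 35.824487712374996 111.01302643528562
top tote 1060 ((506.54779052734375, 184.42018127441406), (244.57455444335938, 162.0079803466797), 69.53658294677734) [[388.  98.]
 [540.  42.]
 [625. 271.]
 [473. 327.]]
scene tab 167 [ 599.2 -184.4   99.1] [-0.306  0.952] 37.292095383568466 107.36535429456877
scene tote 2410 ((508.7132873535156, 185.9750518798828), (243.306640625, 164.0488739013672), 69.90327453613281) [[390. 100.]
 [544.  44.]
 [628. 272.]
 [473. 328.]]
172 197 [619.9 266.4 110. ]
277 237 [540.   34.4 110. ]
223 214 [586.3 153.8 110. ]
214 211 [592.2 173.6 110. ]
231 217 [580.3 136.1 110. ]
367.5 216 [ 591.8 -162.   106. ]
386 212.5 [ 600.8 -202.6  106. ]
s roller [588.68639498 160.84938213  92.        ] [array([ 602.9, -203.2,  106. ]), array([ 595.6, -199.4,  106. ]), array([ 588.4, -168.7,  106. ]), array([ 596.4, -168.1,  106. ])]
cam in tool [ -0.42933436 -82.28291145 -71.20503126] [[ 9.99999466e-01 -7.85765021e-04  6.71578894e-04]
 [ 5.30040915e-04  9.47596948e-01  3.19467907e-01]
 [-8.87412817e-04 -3.19467381e-01  9.47596858e-01]] 333.336905262546
```

{"fn": "send_rows", "kwargs": {"turn": [[0, 0, 0], [0, 0, 0], [0, 0, 0], [0, 0, 0], [0, 0, 0], [0, 0, 0], [0, 0, 0], [0, 0, 0], [0, 0, 0], [0, 0, 0]], "delta_pos": [[-2.6, 3.08, 0], [-2.6, 3.08, 0], [-2.6, 3.08, 0], [-2.6, 3.08, 0], [-2.6, 3.08, 0], [-2.6, 3.08, 0], [-2.6, 3.08, 0], [-2.6, 3.08, 0], [-2.6, 3.08, 0], [-2.6, 3.08, 0]], "hand": [-1, -1, -1, -1, -1, -1, -1, -1, -1, -1]}}

```text
time_s: 0.93
tcp_pos: [439.8, 184.6, 303.9]
eef_rot: [[0.452, 0.892, -0.0], [0.892, -0.452, -0.0], [-0.0, -0.0, -1.0]]
ft_force: [0.9, 1.3, 0.6]
opening: 1.001
```

{"fn": "send_rows", "kwargs": {"turn": [[0, 0, 0], [0, 0, 0], [0, 0, 0], [0, 0, 0], [0, 0, 0], [0, 0, 0], [0, 0, 0], [0, 0, 0], [0, 0, 0], [0, 0, 0]], "delta_pos": [[-2.6, 3.08, 0], [-2.6, 3.08, 0], [-2.6, 3.08, 0], [-2.6, 3.08, 0], [-2.6, 3.08, 0], [-2.6, 3.08, 0], [-2.6, 3.08, 0], [-2.6, 3.08, 0], [-2.6, 3.08, 0], [-2.6, 3.08, 0]], "hand": [-1, -1, -1, -1, -1, -1, -1, -1, -1, -1]}}

```text
time_s: 1.77
tcp_pos: [597.1, -186.7, 303.5]
eef_rot: [[0.452, 0.892, -0.001], [0.892, -0.452, 0.0], [-0.0, -0.001, -1.0]]
ft_force: [1.1, 0.9, 0.0]
opening: 1.002
```

{"fn": "send_rows", "kwargs": {"turn": [[0, 0, 6], [0, 0, 6], [0, 0, 6], [0, 0, 6], [0, 0, 6], [0, 0, 6], [0, 0, 6], [0, 0, 4.4], [0, 0, 0], [0, 0, 0]], "delta_pos": [[0, 0, 0], [0, 0, 0], [0, 0, 0], [0, 0, 0], [0, 0, 0], [0, 0, 0], [0, 0, 0], [0, 0, 0], [0, 0, 0], [0, 0, 0]], "hand": [-1, -1, -1, -1, -1, -1, -1, -1, -1, -1]}}

```text
time_s: 2.6
tcp_pos: [596.8, -184.6, 303.5]
eef_rot: [[0.957, 0.29, -0.001], [0.29, -0.957, 0.0], [-0.001, -0.0, -1.0]]
ft_force: [0.5, -0.0, 0.1]
opening: 0.997
```

Run:
```python
from h import *
s=arm.sense(); print(s['time_s'],np.round(s['tcp_pos'],1),np.round(s['eef_rot'],4),s['joints'])
a,d=grab('wrist'); cv2.imwrite('pics/w1.png',a)
z=load('wrist'); P=cloud(z); m=(P[...,2]>98)&(P[...,2]<114)&(abs(P[...,0]-596)<50)&(abs(P[...,1]+184)<50)
q=np.ascontiguousarray(P[m][:,:2],dtype=np.float32); print(m.sum(),P[m].mean(0),cv2.minAreaRect(q))
```

```text
2.6 [ 596.8 -184.6  303.5] [[ 9.569e-01  2.904e-01 -7.000e-04]
 [ 2.904e-01 -9.569e-01  2.000e-04]
 [-6.000e-04 -4.000e-04 -1.000e+00]] [-1.82784960e+01  2.42516217e+01  9.34249958e+01  1.11737609e-03
  6.23640665e+01 -3.51582734e+01]
512 [ 595.25515667 -185.91500115  106.87631675] ((595.5418090820312, -187.0491485595703), (9.473761558532715, 36.17683410644531), 16.95018768310547)
```

View pics/w1.png

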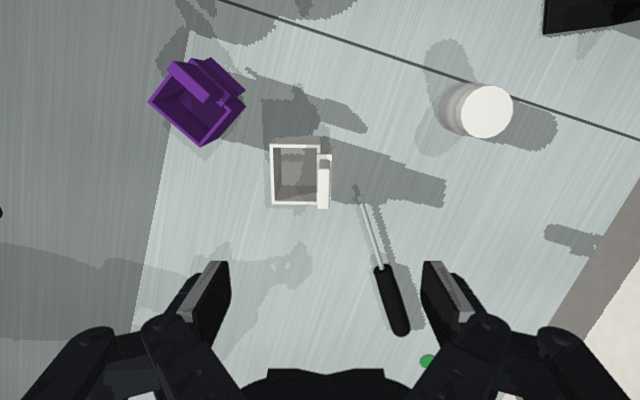

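The wrist picture shows the tab at (323,182), clear between the fingers. The screwdriver lies at (375,260) and the purple look-alike at (200,100), both away from the descent. I'll descend and grip.

{"fn": "send_rows", "kwargs": {"turn": [[0, 0, 0], [0, 0, 0], [0, 0, 0], [0, 0, 0], [0, 0, 0], [0, 0, 0], [0, 0, 0], [0, 0, 0], [0, 0, 0], [0, 0, 0]], "delta_pos": [[-0.2, 0.19, 2.0], [0, 0, 2.0], [0, 0, 2.0], [0, 0, 2.0], [0, 0, 2.0], [0, 0, 2.0], [0, 0, 2.0], [0, 0, 1.0], [0, 0, 0.6], [0, 0, 0.25]], "hand": [-1, -1, -1, -1, -1, -1, -1, -1, -1, -1]}}

```text
time_s: 3.48
tcp_pos: [595.4, -187.0, 144.7]
eef_rot: [[0.957, 0.289, -0.001], [0.289, -0.957, 0.0], [-0.001, -0.001, -1.0]]
ft_force: [-0.8, -0.2, 0.4]
opening: 1.0
```

{"fn": "send_rows", "kwargs": {"turn": [[0, 0, 0], [0, 0, 0], [0, 0, 0], [0, 0, 0], [0, 0, 0], [0, 0, 0], [0, 0, 0], [0, 0, 0], [0, 0, 0], [0, 0, 0]], "delta_pos": [[0, 0, 0], [0, 0, 0], [0, 0, 0], [0, 0, 0], [0, 0, 0], [0, 0, 0], [0, 0, 0], [0, 0, 0], [0, 0, 0], [0, 0, 0]], "hand": [1, 1, 1, 1, 1, 1, 1, 1, 1, 1]}}

```text
time_s: 4.32
tcp_pos: [596.0, -187.1, 146.0]
eef_rot: [[0.958, 0.288, 0.001], [0.288, -0.958, -0.0], [0.001, 0.001, -1.0]]
ft_force: [1.1, 1.0, 5.8]
opening: 0.106
```

{"fn": "send_rows", "kwargs": {"turn": [[0, 0, 0], [0, 0, 0], [0, 0, 0], [0, 0, 0], [0, 0, 0], [0, 0, 0], [0, 0, 0], [0, 0, 0], [0, 0, 0], [0, 0, 0]], "delta_pos": [[0, 0, -0.5], [0, 0, -1], [0, 0, -2], [0, 0, -2.5], [0, 0, -2.5], [0, 0, -2.5], [0, 0, -2.5], [0, 0, -2], [0, 0, -1], [0, 0, -0.5]], "hand": [1, 1, 1, 1, 1, 1, 1, 1, 1, 1]}}

```text
time_s: 5.15
tcp_pos: [595.9, -187.2, 317.6]
eef_rot: [[0.958, 0.288, 0.003], [0.288, -0.958, -0.001], [0.002, 0.002, -1.0]]
ft_force: [0.4, 0.3, -1.3]
opening: 0.111
```

{"fn": "send_rows", "kwargs": {"turn": [[0, 0, 2], [0, 0, 4], [0, 0, 5], [0, 0, 5], [0, 0, 5], [0, 0, 5], [0, 0, 5], [0, 0, 4], [0, 0, 2], [0, 0, 0]], "delta_pos": [[0, 0, 0], [0, 0, 0], [0, 0, 0], [0, 0, 0], [0, 0, 0], [0, 0, 0], [0, 0, 0], [0, 0, 0], [0, 0, 0], [0, 0, 0]], "hand": [1, 1, 1, 1, 1, 1, 1, 1, 1, 1]}}

```text
time_s: 5.98
tcp_pos: [594.9, -186.8, 314.0]
eef_rot: [[0.938, -0.347, -0.002], [-0.347, -0.938, 0.001], [-0.003, 0.0, -1.0]]
ft_force: [-0.4, 1.1, -1.8]
opening: 0.103
```

{"fn": "send_rows", "kwargs": {"turn": [[0, 0, 0], [0, 0, 0], [0, 0, 0], [0, 0, 0], [0, 0, 0], [0, 0, 0], [0, 0, 0], [0, 0, 0], [0, 0, 0], [0, 0, 0]], "delta_pos": [[-0.7, -1.3, 0], [-1.4, -2.6, 0], [-1.6, -3.0, 0], [-1.6, -3.0, 0], [-1.6, -3.0, 0], [-1.6, -3.0, 0], [-1.6, -3.0, 0], [-1.6, -3.0, 0], [-1.1, -2.0, 0], [-0.5, -0.9, 0]], "hand": [1, 1, 1, 1, 1, 1, 1, 1, 1, 1]}}

```text
time_s: 6.82
tcp_pos: [555.3, 94.9, 314.9]
eef_rot: [[0.939, -0.343, -0.001], [-0.343, -0.939, 0.001], [-0.001, -0.0, -1.0]]
ft_force: [0.3, 0.4, -1.6]
opening: 0.102
```

Run:
```python
from h import *
s=arm.sense(); print(s['time_s'],np.round(s['tcp_pos'],1),np.round(s['eef_rot'],4),s['opening'],s['ft_force'])
a,d=grab('wrist'); cv2.imwrite('pics/w2.png',a)
z=load('wrist'); P=cloud(z)
c=np.array([507.5,185.2]); X=np.array([.938,-.347]); Y=np.array([.347,.938])
L=np.c_[(P.reshape(-1,3)[:,:2]-c)@X,(P.reshape(-1,3)[:,:2]-c)@Y,P.reshape(-1,3)[:,2]]
m=(abs(L[:,2]-110)<5)&(abs(L[:,0]-78)<12)&(abs(L[:,1])<110)
q=L[m]; print(m.sum(),np.median(q[:,2]))
for lo in range(-120,120,20):
    k=q[(q[:,1]>=lo)&(q[:,1]<lo+20)]
    if len(k): print(lo,len(k),np.percentile(k[:,0],[2,50,98]).round(1),k[:,2].mean().round(1))
```

```text
6.8167 [555.3  94.9 314.9] [[ 9.395e-01 -3.426e-01 -1.300e-03]
 [-3.426e-01 -9.395e-01  6.000e-04]
 [-1.400e-03 -1.000e-04 -1.000e+00]] 0.10245535801246863 [ 0.27047309  0.37622778 -1.61702104]
1140 111.25408879515375
-100 58 [76.4 78.1 79.9] 111.5
-80 110 [76.3 78.1 79.8] 111.2
-60 115 [76.2 77.9 79.7] 111.4
-40 124 [76.1 77.8 79.5] 111.2
-20 156 [76.1 78.5 81. ] 110.3
0 174 [76.7 79.  81.6] 110.2
20 140 [76.6 78.2 79.8] 111.3
40 152 [76.5 78.  80.2] 111.3
60 111 [76.4 78.6 80.1] 111.3
```

View pics/w2.png

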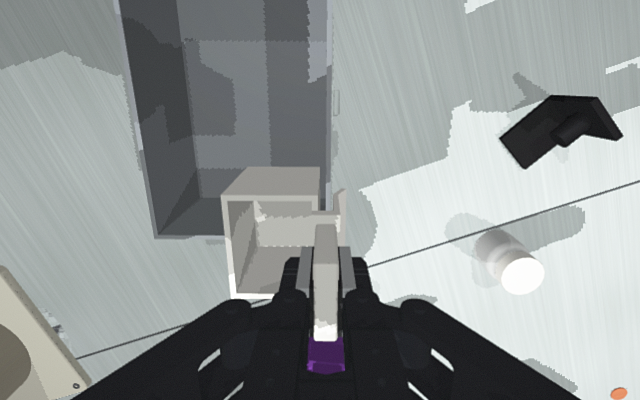

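The wrist picture shows the cup held at (270,230), the tote wall at column ~330, and the roller's plate on its outer face at (336,88–115). Now I'll measure the roller's y and the cup's offset and tilt in the hand.

Run:
```python
from h import *
z=load('wrist'); P=cloud(z).reshape(-1,3); s=arm.sense()
c=np.array([507.5,185.2]); X=np.array([.938,-.347]); Y=np.array([.347,.938])
for u,v in((337,88),(337,115),(333,90),(333,114)): 
    p=atz(z,u,v,95); print('roller',(p[:2]-c)@X,(p[:2]-c)@Y)
L=np.c_[(P[:,:2]-c)@X,(P[:,:2]-c)@Y,P[:,2]]
m=(L[:,0]>83)&(L[:,0]<92)&(abs(L[:,1])<60)&(L[:,2]>75)&(L[:,2]<108); print('roller cloud',m.sum(),L[m].min(0),L[m].max(0),np.median(L[m],0))
T=(P-s['tcp_pos'])@np.array(s['eef_rot'])
T=T.reshape(400,640,3)
# bowl top edges, bridge, lip, tab in tool frame
for nm,(u0,u1,v0,v1) in dict(sideFace=(235,315,175,190),bowlTopL=(226,230,205,290),bowlTopN=(235,300,193,196),lip=(336,344,195,235),tabface=(316,336,228,240),tab2=(316,336,250,315),tabtop=(316,335,325,338)).items():
    q=T[v0:v1,u0:u1].reshape(-1,3); print(nm,np.percentile(q,[5,50,95],axis=0).round(1).tolist())
q=T[172:190,235:312].reshape(-1,3); A=np.c_[q[:,0],q[:,2],np.ones(len(q))]; print('face y=ax+bz+c',np.linalg.lstsq(A,q[:,1],rcond=None)[0])
im=z['im'][60:350,200:400]; cv2.imwrite('pics/w2c.png',cv2.resize(im,None,fx=2.06,fy=2.06,interpolation=cv2.INTER_CUBIC))
```

```text
roller 85.10454139885559 10.80595285910168
roller 85.43727496041986 -11.090548603208333
roller 81.79765142060624 9.206525422256014
roller 82.01983530741063 -10.274586246014522
roller cloud 142 [ 83.37976809 -14.41121077  92.66340196] [87.0887713  13.17537102 98.30472941] [85.11029669  0.35872367 96.12256486]
sideFace [[-48.8, -29.9, 95.2], [-28.5, -29.6, 108.1], [-8.3, -29.3, 123.1]]
bowlTopL [[-131.9, -22.8, 84.0], [-51.1, -1.6, 85.2], [-49.0, 173.0, 314.6]]
bowlTopN [[-43.9, -29.9, 84.4], [-29.2, -29.6, 86.6], [-14.9, -29.3, 88.9]]
lip [[5.0, -21.6, 78.2], [7.7, -15.8, 112.1], [10.6, 3.5, 118.2]]
tabface [[-4.2, -17.9, 60.8], [-0.2, -17.5, 66.4], [3.9, -17.0, 72.1]]
tab2 [[-3.6, -17.8, 38.0], [-0.3, -10.1, 39.1], [3.3, 3.5, 48.1]]
tabtop [[-3.9, 9.9, 38.0], [-0.4, 12.9, 38.9], [3.1, 15.8, 39.5]]
face y=ax+bz+c [-3.69479122e-02  2.15908477e-01 -5.47277864e+01]
```

View pics/w2c.png

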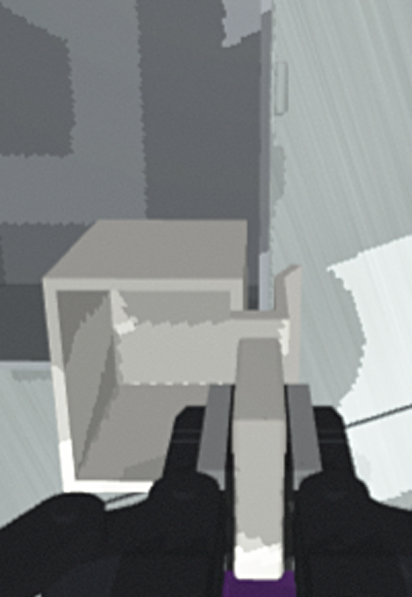

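The enlarged crop shows the cup level in the jaws and the roller at crop (281,87), ahead of the lip at (290,300). The numbers put the wall's middle at local x 78 and the roller at local y 0. I'll move over the rim.

{"fn": "send_rows", "kwargs": {"turn": [[0, 0, 0.3], [0, 0, 0], [0, 0, 0], [0, 0, 0], [0, 0, 0], [0, 0, 0], [0, 0, 0], [0, 0, 0], [0, 0, 0], [0, 0, 0]], "delta_pos": [[0.1, -1, 0], [0.2, -2, 0.5], [0.2, -2, 0.5], [0, -1.2, 0.5], [0, -0.6, 0.5], [0, 0, 0.5], [0, 0, 0.5], [0, 0, 0.2], [0, 0, 0], [0, 0, 0]], "hand": [1, 1, 1, 1, 1, 1, 1, 1, 1, 1]}}

```text
time_s: 7.7
tcp_pos: [585.0, 152.9, 283.4]
eef_rot: [[0.936, -0.352, -0.0], [-0.352, -0.936, -0.0], [-0.0, 0.0, -1.0]]
ft_force: [0.1, -0.1, -1.1]
opening: 0.106
```

```bash
cat > st.py <<'E'
from h import *
s=arm.sense(); c=np.array([507.5,185.2]); X=np.array([.938,-.347]); Y=np.array([.347,.938])
p=s['tcp_pos'][:2]-c; E=np.array(s['eef_rot']); f=np.array(s['ft_force'])
print('t',s['time_s'],'local',p@X,p@Y,'z',s['tcp_pos'][2],'yaw',np.degrees(np.arctan2(E[1,0],E[0,0])),'zaxis',E[:2,2].round(4),'f loc',f[:2]@X,f[:2]@Y,f[2],'tq',np.round(s['ft_torque'],2),'op',s['opening'])
E
python3 st.py
```

```text
t 7.7 local 83.92399654758317 -3.3730413396025867 z 283.392953377386 yaw -20.60246498418903 zaxis [-0.0004 -0.0002] f loc 0.10740659822297041 -0.0783154042422299 -1.0510108296845384 tq [-0.03 -0.02 -0.03] op 0.10590812402605274
```

{"fn": "send_rows", "kwargs": {"turn": [[0, 0, -0.3], [0, 0, 0], [0, 0, 0], [0, 0, 0], [0, 0, 0], [0, 0, 0], [0, 0, 0], [0, 0, 0], [0, 0, 0], [0, 0, 0]], "delta_pos": [[-0.26, -0.33, 0], [0, 0, 0.4], [0, 0, 0.4], [0, 0, 0.4], [0, 0, 0.4], [0, 0, 0.3], [0, 0, 0.2], [0, 0, 0], [0, 0, 0], [0, 0, 0]], "hand": [1, 1, 1, 1, 1, 1, 1, 1, 1, 1]}}

```text
time_s: 8.53
tcp_pos: [584.0, 157.6, 262.6]
eef_rot: [[0.938, -0.346, 0.0], [-0.346, -0.938, 0.0], [0.0, -0.0, -1.0]]
ft_force: [-0.7, -0.1, -1.6]
opening: 0.105
```

```bash
python3 st.py
python3 - <<'E'
from h import *
a,d=grab('wrist'); z=load('wrist'); P=cloud(z).reshape(-1,3)
c=np.array([507.5,185.2]); X=np.array([.938,-.347]); Y=np.array([.347,.938])
L=np.c_[(P[:,:2]-c)@X,(P[:,:2]-c)@Y,P[:,2]]
q=L[(abs(L[:,2]-111)<2.5)&(abs(L[:,0]-78)<7)&(abs(L[:,1])<115)]
for lo in range(-120,120,20):
    k=q[(q[:,1]>=lo)&(q[:,1]<lo+20)]
    if len(k)>10: print(lo,len(k),np.percentile(k[:,0],[3,50,97]).round(1),k[:,2].mean().round(1))
# cup side face (y=+30) x range by z ; lip end face
q=L[(L[:,1]>20)&(L[:,1]<45)&(L[:,2]>118)&(L[:,0]>20)&(L[:,0]<110)]
for lo in range(118,180,6):
    k=q[(q[:,2]>=lo)&(q[:,2]<lo+6)]
    if len(k)>4: print('z',lo,len(k),np.percentile(k[:,0],[1,50,99]).round(1),np.percentile(k[:,1],[50]).round(1))
cv2.imwrite('pics/w3.png',cv2.resize(a[100:400,180:480],None,fx=2,fy=2,interpolation=cv2.INTER_CUBIC))
E
```

```text
t 8.5333 local 81.3642523526278 0.709734286105018 z 262.55280667907454 yaw -20.257902682636857 zaxis [0.0002 0.0001] f loc -0.6012417076503532 -0.2823610532856633 -1.6366513718178106 tq [ 0.05 -0.01  0.01] op 0.10519030389232206
-20 16 [77.5 78.5 79.6] 111.2
0 108 [77.5 78.6 79.7] 111.2
20 147 [76.3 78.3 79.7] 111.2
40 181 [76.4 78.3 79.7] 111.3
60 191 [76.5 78.4 79.8] 111.3
80 204 [76.6 78.2 79.8] 111.3
100 173 [76.2 78.  79.8] 111.3
z 118 159 [29.9 54.3 77.1] [30.6]
z 124 190 [29.8 53.2 76.7] [30.6]
z 130 171 [30.3 53.6 76.9] [30.6]
z 136 238 [30.1 55.4 93.1] [30.6]
z 142 254 [30.3 57.6 93.1] [30.5]
z 148 270 [30.1 56.  89.8] [30.5]
z 154 288 [29.7 55.3 87.9] [30.6]
z 160 335 [29.9 54.7 87.6] [30.5]
z 166 392 [29.8 53.8 87.8] [30.5]
z 172 855 [29.5 51.4 87.2] [29.6]
z 178 417 [29.9 74.6 87.9] [24.5]
```

View pics/w3.png

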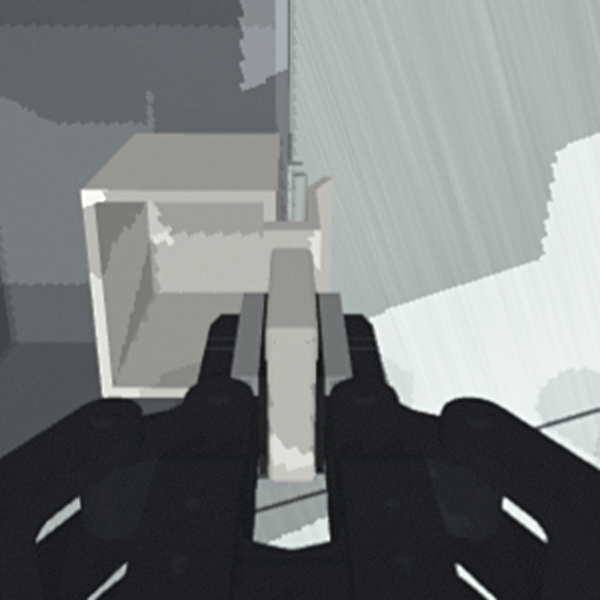

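The crop shows the roller (297,185) between the cup's back wall and its lip. The back wall lies about 0.7 mm on the wrong side of the tote wall's inner face, so I'll shift 2.2 mm inward and then lower.

{"fn": "send_rows", "kwargs": {"turn": [[0, 0, 0], [0, 0, 0], [0, 0, 0], [0, 0, 0], [0, 0, 0], [0, 0, 0], [0, 0, 0], [0, 0, 0], [0, 0, 0], [0, 0, 0]], "delta_pos": [[-0.22, 0.05, 0], [0, 0, 0], [0, 0, 0.2], [0, 0, 0.2], [0, 0, 0.2], [0, 0, 0.2], [0, 0, 0.2], [0, 0, 0.2], [0, 0, 0.1], [0, 0, 0]], "hand": [1, 1, 1, 1, 1, 1, 1, 1, 1, 1]}}

```text
time_s: 9.42
tcp_pos: [581.6, 157.8, 249.1]
eef_rot: [[0.938, -0.346, -0.001], [-0.346, -0.938, -0.0], [-0.0, 0.0, -1.0]]
ft_force: [0.2, 0.6, -1.7]
opening: 0.105
```

```bash
python3 st.py
```

```text
t 9.4167 local 78.96235629535468 0.03437304607282243 z 249.0572032510373 yaw -20.263738816755488 zaxis [-0.0006 -0.0001] f loc -0.02266429111819243 0.6183424733192295 -1.7069258879355735 tq [ 0.03 -0.07 -0.01] op 0.10535920235709889
```

No contact. Continue to just above the roller.

{"fn": "send_rows", "kwargs": {"turn": [[0, 0, 0], [0, 0, 0], [0, 0, 0], [0, 0, 0], [0, 0, 0], [0, 0, 0], [0, 0, 0], [0, 0, 0], [0, 0, 0], [0, 0, 0]], "delta_pos": [[0, 0, 0.3], [0, 0, 0.3], [0, 0, 0.3], [0, 0, 0.3], [0, 0, 0.3], [0, 0, 0.3], [0, 0, 0.3], [0, 0, 0.3], [0, 0, 0.1], [0, 0, 0]], "hand": [1, 1, 1, 1, 1, 1, 1, 1, 1, 1]}}

```text
time_s: 10.25
tcp_pos: [581.5, 157.9, 224.0]
eef_rot: [[0.938, -0.346, -0.001], [-0.346, -0.938, -0.0], [-0.001, 0.0, -1.0]]
ft_force: [-1.3, -0.5, -1.8]
opening: 0.11
```

```bash
python3 st.py
```

```text
t 10.25 local 78.92991353835025 0.037554849302548376 z 224.01733553998557 yaw -20.25616218463004 zaxis [-0.0006 -0.0002] f loc -0.9942940977480631 -0.9289987619868958 -1.804164853435483 tq [-0.02 -0.02 -0.05] op 0.10993345062615575
```

{"fn": "send_rows", "kwargs": {"turn": [[0, 0, 0], [0, 0, 0], [0, 0, 0], [0, 0, 0], [0, 0, 0], [0, 0, 0], [0, 0, 0], [0, 0, 0], [0, 0, 0], [0, 0, 0]], "delta_pos": [[0, 0, 0.12], [0, 0, 0.12], [0, 0, 0.12], [0, 0, 0.12], [0, 0, 0.12], [0, 0, 0.12], [0, 0, 0.12], [0, 0, 0.12], [0, 0, 0.12], [0, 0, 0.12]], "hand": [1, 1, 1, 1, 1, 1, 1, 1, 1, 1]}}

```text
time_s: 11.08
tcp_pos: [581.9, 157.9, 212.4]
eef_rot: [[0.938, -0.346, 0.001], [-0.346, -0.938, -0.0], [0.001, -0.0, -1.0]]
ft_force: [1.5, -0.6, 0.1]
opening: 0.106
```

```bash
python3 st.py
```

```text
t 11.0833 local 79.26105984544195 0.17810249058006633 z 212.38070929548184 yaw -20.25404769230378 zaxis [ 0.0005 -0.0001] f loc 1.56178749934632 -0.028973606409977593 0.12729221861301915 tq [-0.18 -0.23 -0.04] op 0.10567188002780846
```

{"fn": "send_rows", "kwargs": {"turn": [[0, 0, 0], [0, 0, 0], [0, 0, 0], [0, 0, 0], [0, 0, 0], [0, 0, 0], [0, 0, 0], [0, 0, 0], [0, 0, 0], [0, 0, 0]], "delta_pos": [[0.01, 0, 0.08], [0.01, 0, 0.08], [0.01, 0, 0.08], [0.01, 0, 0.08], [0.01, 0, 0.08], [0.01, 0, 0.08], [0.01, 0, 0.08], [0.01, 0, 0.08], [0.01, 0, 0.08], [0.01, 0, 0.08]], "hand": [1, 1, 1, 1, 1, 1, 1, 1, 1, 1]}}

```text
time_s: 11.92
tcp_pos: [582.7, 157.7, 206.5]
eef_rot: [[0.938, -0.346, 0.001], [-0.346, -0.938, 0.0], [0.0, -0.001, -1.0]]
ft_force: [-5.1, -1.4, 17.4]
opening: 0.108
```

```bash
python3 st.py
```

```text
t 11.9167 local 80.10738554719794 0.3181331773896794 z 206.46366793218044 yaw -20.262502077348742 zaxis [0.0005 0.0004] f loc -4.251414427238519 -3.067352207183973 17.397506107670843 tq [-0.36  1.07  0.02] op 0.10842640530018936
```

{"fn": "send_rows", "kwargs": {"turn": [[0, 0, 0], [0, 0, 0], [0, 0, 0], [0, 0, 0], [0, 0, 0], [0, 0, 0], [0, 0, 0], [0, 0, 0], [0, 0, 0], [0, 0, 0]], "delta_pos": [[-0.04, 0, 0.04], [0, 0, 0.04], [0, 0, 0.04], [0, 0, 0.04], [0, 0, 0.04], [0, 0, 0.04], [0, 0, 0.04], [0, 0, 0.04], [0, 0, 0.04], [0, 0, 0.04]], "hand": [1, 1, 1, 1, 1, 1, 1, 1, 1, 1]}}

```text
time_s: 12.75
tcp_pos: [582.6, 157.7, 201.8]
eef_rot: [[0.938, -0.346, 0.001], [-0.346, -0.938, 0.0], [0.001, -0.001, -1.0]]
ft_force: [-2.6, -1.6, 10.0]
opening: 0.107
```

```bash
python3 st.py
```

```text
t 12.75 local 79.99097922403325 0.30522469322823653 z 201.8187874939299 yaw -20.25962729835486 zaxis [0.0011 0.0003] f loc -1.9098141627200131 -2.394543632563228 10.005890759268203 tq [-0.35  0.45  0.02] op 0.10661255833661747
```

{"fn": "send_rows", "kwargs": {"turn": [[0, 0, 0], [0, 0, 0], [0, 0, 0], [0, 0, 0], [0, 0, 0], [0, 0, 0], [0, 0, 0], [0, 0, 0], [0, 0, 0], [0, 0, 0]], "delta_pos": [[-0.02, 0, 0.04], [0, 0, 0.04], [0, 0, 0.04], [0, 0, 0.04], [0, 0, 0.04], [0, 0, 0.04], [0, 0, 0.04], [0, 0, 0.04], [0, 0, 0.04], [0, 0, 0.04]], "hand": [1, 1, 1, 1, 1, 1, 1, 1, 1, 1]}}

```text
time_s: 13.58
tcp_pos: [582.6, 157.7, 197.8]
eef_rot: [[0.938, -0.346, 0.001], [-0.346, -0.938, 0.0], [0.001, -0.001, -1.0]]
ft_force: [-0.6, -2.9, 9.7]
opening: 0.109
```

```bash
python3 st.py
```

```text
t 13.5833 local 79.96475211023184 0.2635101600890408 z 197.75806780281107 yaw -20.26012429889304 zaxis [0.0014 0.0001] f loc 0.456817990486584 -2.9320079354067303 9.71288231552595 tq [-0.38  0.33  0.03] op 0.1090298011318757
```

{"fn": "send_rows", "kwargs": {"turn": [[0, 0, 0], [0, 0, 0], [0, 0, 0], [0, 0, 0], [0, 0, 0], [0, 0, 0], [0, 0, 0], [0, 0, 0], [0, 0, 0], [0, 0, 0]], "delta_pos": [[0, 0, 0.015], [0, 0, 0.015], [0, 0, 0.015], [0, 0, 0.015], [0, 0, 0.015], [0, 0, 0.015], [0, 0, 0.015], [0, 0, 0.015], [0, 0, 0.015], [0, 0, 0]], "hand": [1, 1, 1, 1, 1, 1, 1, 1, 1, 1]}}

```text
time_s: 14.42
tcp_pos: [582.6, 157.7, 196.4]
eef_rot: [[0.938, -0.346, 0.001], [-0.346, -0.938, 0.0], [0.001, -0.001, -1.0]]
ft_force: [-1.7, -1.6, 9.3]
opening: 0.11
```

```bash
python3 st.py
```

```text
t 14.4167 local 79.94531996913231 0.2908786674034687 z 196.38410201306644 yaw -20.25635961175652 zaxis [0.0014 0.0001] f loc -1.0840314013930303 -2.085354632340526 9.294959899438165 tq [-0.45  0.26  0.05] op 0.10994345523712311
```

Still sliding at a steady force, so the seat has not been reached. Small steps from here.

{"fn": "send_rows", "kwargs": {"turn": [[0, 0, 0], [0, 0, 0], [0, 0, 0], [0, 0, 0], [0, 0, 0], [0, 0, 0], [0, 0, 0], [0, 0, 0], [0, 0, 0], [0, 0, 0]], "delta_pos": [[0, 0, 0.01], [0, 0, 0.01], [0, 0, 0.01], [0, 0, 0.01], [0, 0, 0.01], [0, 0, 0.01], [0, 0, 0.01], [0, 0, 0.01], [0, 0, 0], [0, 0, 0]], "hand": [1, 1, 1, 1, 1, 1, 1, 1, 1, 1]}}

```text
time_s: 15.25
tcp_pos: [582.6, 157.7, 196.0]
eef_rot: [[0.938, -0.346, 0.001], [-0.346, -0.938, 0.0], [0.001, -0.001, -1.0]]
ft_force: [-2.3, -1.9, 11.9]
opening: 0.104
```

```bash
python3 st.py
```

```text
t 15.25 local 79.97215565243266 0.2682436524326981 z 195.98528246752085 yaw -20.260352706860033 zaxis [0.0015 0.0001] f loc -1.5235393363543017 -2.595444860280372 11.946767504614721 tq [-0.46  0.47  0.06] op 0.1037155801383656
```

{"fn": "send_rows", "kwargs": {"turn": [[0, 0, 0], [0, 0, 0], [0, 0, 0], [0, 0, 0], [0, 0, 0], [0, 0, 0], [0, 0, 0], [0, 0, 0], [0, 0, 0], [0, 0, 0]], "delta_pos": [[0, 0, 0.01], [0, 0, 0.01], [0, 0, 0.01], [0, 0, 0.01], [0, 0, 0.01], [0, 0, 0], [0, 0, 0], [0, 0, 0], [0, 0, 0], [0, 0, 0]], "hand": [1, 1, 1, 1, 1, 1, 1, 1, 1, 1]}}

```text
time_s: 16.08
tcp_pos: [582.6, 157.7, 195.9]
eef_rot: [[0.938, -0.346, 0.002], [-0.346, -0.938, 0.0], [0.001, -0.001, -1.0]]
ft_force: [-3.6, -3.3, 16.1]
opening: 0.111
```

```bash
python3 st.py
```

```text
t 16.0833 local 79.94846258975056 0.28332956117246866 z 195.93132942808285 yaw -20.25875553989646 zaxis [0.0015 0.0002] f loc -2.2729601533957884 -4.314240670810025 16.098604655138367 tq [-0.53  0.73  0.04] op 0.11080862093955432
```

It has bottomed out: 0.5 mm commanded gave 0.05 mm of motion, and the force rose 4 N at the expected height. I'll relieve the push and release.

{"fn": "send_rows", "kwargs": {"turn": [[0, 0, 0], [0, 0, 0], [0, 0, 0], [0, 0, 0], [0, 0, 0], [0, 0, 0], [0, 0, 0], [0, 0, 0], [0, 0, 0], [0, 0, 0]], "delta_pos": [[0, 0, -0.06], [0, 0, -0.06], [0, 0, 0], [0, 0, 0], [0, 0, 0], [0, 0, 0], [0, 0, 0], [0, 0, 0], [0, 0, 0], [0, 0, 0]], "hand": [1, 1, 1, 1, -1, -1, -1, -1, -1, -1]}}

```text
time_s: 16.92
tcp_pos: [581.9, 157.8, 194.7]
eef_rot: [[0.938, -0.346, -0.0], [-0.346, -0.938, -0.0], [-0.0, 0.0, -1.0]]
ft_force: [-0.7, 0.0, -0.5]
opening: 0.943
```

```bash
python3 st.py
```

```text
t 16.9167 local 79.33796906430707 0.11757537687011066 z 194.74883627558586 yaw -20.257862407065403 zaxis [-0.0004 -0.0001] f loc -0.6291042486313185 -0.18008793722751965 -0.4652549522875191 tq [0.02 0.   0.05] op 0.9429552144626058
```

Released. Retreat straight up, then check by wrist.

{"fn": "send_rows", "kwargs": {"turn": [[0, 0, 0], [0, 0, 0], [0, 0, 0], [0, 0, 0], [0, 0, 0], [0, 0, 0], [0, 0, 0], [0, 0, 0], [0, 0, 0], [0, 0, 0]], "delta_pos": [[0, 0, -0.5], [0, 0, -1], [0, 0, -1.5], [0, 0, -1.5], [0, 0, -1.5], [0, 0, -1.5], [0, 0, -1.5], [0, 0, -1], [0, 0, -0.5], [0, 0, 0]], "hand": [-1, -1, -1, -1, -1, -1, -1, -1, -1, -1]}}

```text
time_s: 17.75
tcp_pos: [582.6, 157.9, 301.6]
eef_rot: [[0.938, -0.346, 0.003], [-0.346, -0.938, 0.001], [0.002, -0.001, -1.0]]
ft_force: [0.1, 0.0, 0.2]
opening: 0.998
```

```bash
python3 - <<'E'
from h import *
a,d=grab('wrist'); z=load('wrist'); P=cloud(z).reshape(-1,3); grab('scene'); b=load('scene')['im']
c=np.array([507.5,185.2]); X=np.array([.938,-.347]); Y=np.array([.347,.938])
L=np.c_[(P[:,:2]-c)@X,(P[:,:2]-c)@Y,P[:,2]]
q=L[(abs(L[:,2]-111)<4)&(abs(L[:,0]-78)<4)&(abs(L[:,1])>35)&(abs(L[:,1])<100)]; print('rim',len(q),q.mean(0))
q=L[(abs(L[:,0]-52)<32)&(abs(L[:,1])<36)&(abs(L[:,2]-110)<7)&(L[:,0]<75)]
A=np.c_[q[:,:2],np.ones(len(q))]; print('bowl top plane',len(q),np.linalg.lstsq(A,q[:,2],rcond=None)[0],q[:,2].mean(),q.min(0),q.max(0))
q=L[(abs(L[:,0]-78)<15)&(abs(L[:,1])<30)&(L[:,2]>150)&(L[:,2]<164)]; print('tab top',len(q),q.mean(0),q.min(0),q.max(0),cv2.minAreaRect(np.ascontiguousarray(q[:,:2],dtype=np.float32)))
img=np.zeros((400,800,3),np.uint8); img[:,:400]=a[:,120:520]; img[:,400:]=cv2.resize(b[190:390,380:580],(400,400),interpolation=cv2.INTER_CUBIC); cv2.imwrite('pics/f.png',img)
E
python3 st.py
```

```text
rim 747 [ 78.06707223  23.41801976 111.24758437]
bowl top plane 1087 [1.65640770e-02 6.81917063e-03 1.09050902e+02] 109.81318300319502 [ 27.81761949 -29.94343589 103.0038667 ] [ 74.42964899  30.48403764 116.99955644]
tab top 731 [ 80.02163167   1.967092   156.88157793] [ 74.96700403 -17.34081284 150.13894777] [ 84.83391372  18.38454686 158.97303511] ((79.8781509399414, 0.5171394348144531), (9.823238372802734, 35.71966552734375), 0.16175009310245514)
t 17.85 local 79.26487164354872 -0.0022225687846635367 z 299.7110367623266 yaw -20.25981448642805 zaxis [-0.0004 -0.0001] f loc 0.4536428059948129 -0.04055437037774176 -0.03893226219905771 tq [ 0.04 -0.02 -0.01] op 0.995078798787662
```

View pics/f.png

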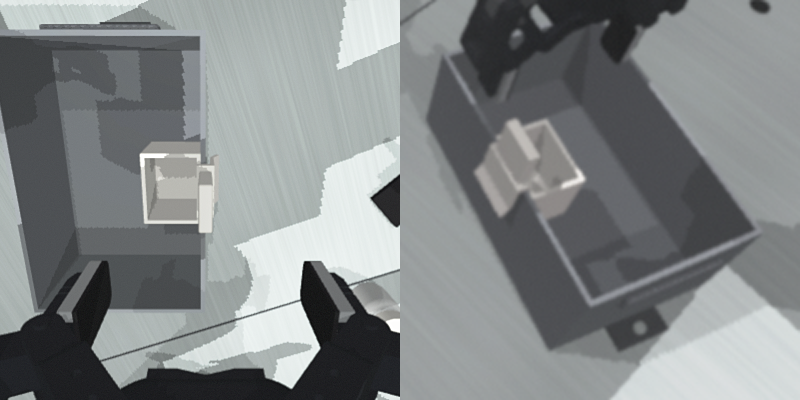

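The picture shows the cup hung inside the tote at (175,185), straight over the wall with its lip outside, and the gripper clear. One last check of height and level on the top faces only.

Run:
```python
from h import *
z=load('wrist'); P=cloud(z).reshape(-1,3)
c=np.array([507.5,185.2]); X=np.array([.938,-.347]); Y=np.array([.347,.938])
L=np.c_[(P[:,:2]-c)@X,(P[:,:2]-c)@Y,P[:,2]]
def fit(q,n):
    for _ in range(6):
        k=np.linalg.lstsq(np.c_[q[:,:2]-q[:,:2].mean(0),np.ones(len(q))],q[:,2],rcond=None)[0]; r=q[:,2]-np.c_[q[:,:2]-q[:,:2].mean(0),np.ones(len(q))]@k; q=q[abs(r)<max(.6,1.5*r.std())]
    print(n,len(q),'tilt deg',np.degrees(k[:2]),'z',k[2])
fit(L[(abs(L[:,0]-80)<6)&(abs(L[:,1])<18)&(L[:,2]>155.5)&(L[:,2]<160)],'tab')
fit(L[(L[:,0]<75)&(L[:,0]>26)&(abs(L[:,1])<32)&(abs(L[:,2]-111)<2.5)&((abs(L[:,1])>27)|(L[:,0]<31))],'bowl')
fit(L[(abs(L[:,2]-111)<3)&(abs(L[:,0]-78)<2)&(abs(L[:,1])>35)&(abs(L[:,1])<100)],'rim')
```

```text
tab 447 tilt deg [ 1.58779918 -0.20179051] z 157.09034860328904
bowl 418 tilt deg [0.03185446 0.03329893] z 111.2144860992541
rim 451 tilt deg [-3.9514002   0.10739962] z 111.2437302787574
```

Bowl top and rim agree within 0.03 mm and the bowl is level, so the cup is home.

```bash
python3 -c "
from plant import arm
print(arm.hand_in())"
```

```text
the job is handed in; nothing more can be done
None
```

The white cup is hanging inside the tote, fully home on the rim at the spring roller. It's released, and I handed the job in at about 18 s of the 58 s allowed.

I gripped the cup by its tab, carried it over the rim and pushed it down gently past the roller. The push stayed at about 10–20 N in the readings, taken after each 10-row move, until the cup stopped dead. I then eased off, let go and raised the gripper clear.

**Last checks:**
- **Height and level:** the bowl's top and the rim measured 111.21 and 111.24 mm, so the cup is fully down, and the bowl is level within 0.1°.
- **Position:** the tab is straight to about 0.2° of the wall and centred on the roller to about 0.5 mm. It sits 1.8–2 mm outward of the wall's middle, where 2 is expected when home.
- **Contact:** the gripper is open and the force reading is near zero.

**Disagreements:** the camera reads about 1.2 mm high on both the rim and the cup. A plane fitted to the narrow tab top came out at 1.6°, but the same fit gave 4° across the rim, so I put that down to edge noise. During the approach I first set the cup about 3 mm too far out; I saw this before contact and corrected it.

I didn't measure the jar, bracket or screwdriver afterwards. The gripper and cup were carried well above them throughout.

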